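Shut a power pack's drain valve with its tongued key

TASK

Shut the drain valve of the hydraulic power pack: lift the red-handled key out of its wooden holder, lower it upright into the round valve bore, and turn it under light pressure until its tongue drops into the hidden slot and its flange sits fully down on the block. Only then, so as not to chew the slot, turn it clockwise (seen from above) until its handle lines up with the yellow line on the block, and leave it there, let go. Press gently throughout, never with more than about 20 N, and do not disturb the bottle, wrench, brass fitting or wooden chock.

Things in the scene. Friction and masses are not known exactly. Their poses are not given: they have to be found in the camera images.
- pack: Hydraulic power pack, fixed to the bench. Origin on the bench under the axis of the valve bore; z up. The valve is in a square aluminium block, 100 x 100 mm, flat top 70 mm above the bench, with a yellow line on it along the pack's x axis, both sides of the bore. Steel skid below, 12 mm high: x -75 to 75, y -70 to 370 mm. Ports stick out of the block's x faces to 100 mm from the axis.
- motor_top (a point): Top of the pack's blue electric motor, 153 mm above the bench. The motor (104 mm in diameter) lies along the pack's y axis, from y = 130 mm to y = 350 mm.
- valve_mouth (a point): Centre of the mouth of the valve bore, level with the block's top. The vertical bore is round, 24 mm in diameter with a 3 mm chamfer; 30 mm down in it is a slotted, sprung spindle.
- spindle_rest (a point): Fixed point on the bore's axis, 30 mm below the mouth: where the spindle's top rests. A straight slot crosses it, 8 mm wide, 12 mm deep. Its direction is not measured: at first 0.35 to 1.45 rad counterclockwise (from above) of the yellow line. The spindle turns stiffly (0.09 N m), so it stays put under a light rubbing key.
- spindle (a joint): How far the valve spindle has been turned from where it was at the start, in rad: 0 at the start wherever the slot then lies, growing clockwise seen from above (range -0.5 to 1.8). It stays where it is left. A tongue in the slot has about 0.1 rad of play either way.
- key: Steel key with red handle, upright in the holder at first, 250 g (+-30 %). Origin: middle of the tongue's lower end; z up the stem. Flat tongue 20 (x) x 6 (y) mm, z 0 to 10; round stem 22 mm diameter, chamfered foot, z 10 to 39; flange 36 mm diameter, z 39 to 45; neck 18 mm diameter, z 45 to 62 mm; then the handle. Tongue and handle are parallel; half a turn makes no difference.
- key_handle (a point): Centre of the key's red handle bar, 75 mm above the tongue's lower end. The bar is 64 mm long (key's x), 14 mm thick (y) and 26 mm high.
- key_flange (a point): Centre of the flange's underside; its height above the bore's mouth: 0 when fully home, 9 mm when the tongue just stands on the spindle, 5 mm with the spindle pressed down, tongue not in the slot. The spindle yields 4 mm, pushing back with 2.4 N rising to 4.8 N, then is solid. Within about 0.1 rad of the slot it springs up round the tongue and the push vanishes.
- holder: Fixed wooden block 80 x 80 mm, 60 mm high, with a vertical round hole 27 mm in diameter at its centre, in which the key stands. Origin at the centre of its underside.
- bottle: White bottle with a blue cap, 64 mm in diameter, 190 mm high, standing; origin at the centre of its underside. Leave alone.
- wrench: Steel wrench 170 mm long lying along its x axis; origin under its middle. Leave alone.
- fitting: Brass fitting, 36 mm in diameter, 42 mm high, standing; origin at the centre of its underside. Leave alone.
- chock: Wooden chock 50 x 90 x 30 mm; origin at the centre of its underside. Leave alone.
Not all that is in view belongs to the job. What is meant by the key is not green, and is the smaller of those in its own colour.

How it is judged:
On the way, in this order (a step that is already met when the one before it is completed fails the run):
1. the key is fully home in the valve: its tongue is in the slot and its flange is down on the block (z of key_flange in the frame of valve_mouth below 0.0025 m and horizontal distance between key_flange and valve_mouth below 0.005 m and angle between key's own z axis and vertical below 0.08 rad), for 0.2 s.
2. the key, still fully home, is turned so that its handle lines up with the yellow line (all of step 1 and angle between the x axis of key and the x axis of pack, either way round below 0.17 rad), for 0.2 s.
At the end, for the whole second after the job is handed in: The key stands upright (within 0.08 rad) in the valve, the underside of its flange within 2.5 mm of the block's top and 5 mm of the bore's axis, its handle within 0.17 rad of the yellow line (either way round), at rest and released (all of step 2 and linear speed of key below 0.01 m/s and angular speed of key below 0.05 rad/s and contact force between the fingers and key below 0.05 N); the robot touches nothing.
It fails at once if the spindle turned by more than 0.2 rad while the key is not fully home ((value of joint spindle above 0.2 rad or value of joint spindle below -0.2 rad) and not (z of key_flange in the frame of valve_mouth below 0.0025 m and horizontal distance between key_flange and valve_mouth below 0.005 m and angle between key's own z axis and vertical below 0.08 rad)).
It fails at once if the key pressed or struck against the power pack with more than 25 N (contact force between key and pack above 25 N).
It fails at once if the bottle, wrench, brass fitting or chock moved by more than 25 mm (distance of any of bottle, wrench, fitting, chock from where it was at the start of the episode above 0.025 m).
It also fails if it takes over 72 s, if anything falls off the work surface, if the arm or the gripper's body presses on something with over 40 N, if the wrist force passes 120 N, or if a joint passes its speed limit or range.

ROBOT

A 6-joint arm with a two-finger parallel gripper is mounted at the origin on the work surface. World frame = base frame: x ahead of the robot, y to its left, z up, the work surface at z = 0. Lengths are in m, angles in rad, forces in N, time in s.
With the tool pointing down it reaches from about 0.225 to 0.875 m from the base axis. Payload 3.4 kg.
Tool frame: the origin (TCP) lies on the centre line of the jaws, within the pads' length; the fingertips stand 19 mm ahead of it and the grasp point (between the pads) is the TCP (r.tcp_to_tips is the distance from the TCP to the fingertips, in m); x points along the fingers, y is the direction in which the jaws open and shut, and the axes are right-handed (so a half turn about x gives the same grasp; the last joint's range is limited). The gripper opens to 85 mm and grips with 20 to 120 N. Pads are 22 mm wide; open, the fingers measure 114 mm over their backs; the gripper's body (76 mm by 85 mm) begins 54 mm behind the grasp point. The pads swing forward as they close: fully open they stand 13 mm farther back than shut.
Start: joints at [1.049, 0.276, 1.505, -0, 1.361, -0.121], TCP at [0.224, 0.529, 0.25] pointing down, gripper open.
Joint ranges: [-2.89, 2.89], [-0.75, 2.08], [0.22, 2.7], [-1.18, 4.32], [0.11, 2.71], [-2.7, 2.7]. Speed limits (rad/s): [2.57, 2.57, 3.14, 3.14, 3.14, 3.14].

INTERFACE

Orientations are given as a unit quaternion [x, y, z, w].
In Python, from station import get_obs, grab_frame, calibration, ticket, r gives the robot as it stands.
- The arm moves only by the tool play_rows, never from a script. Its argument "commands" is a list of rows, each a list of 5 numbers: the closure in counts, from 0 (fully open) to 255 (shut), then the shift along the tool's x, y, z in mm, then the turn about the tool's x in degrees. A call has 1 to 8 rows; each row shifts and turns the commanded pose from where the row before left it, along the tool's axes as they then stand; what a row does not reach is not made up. A row lasts 1/12 s, in which the tool goes at most 41.7 mm and 7.16 degrees, less where a joint would pass 70% of its speed; a pose out of reach is approached as far as the arm can. A call is refused whole if a number of a shift passes 41.7 or a number of a turn 7.16, either way. A call with a gripper value outside its range is refused whole. The fingers move at their own pace and stop on an object; "newtons" is the grip in N (left out, the last holds). Time passes only in rows, so rows that do not move let the fingers close. It gives the time, the measured TCP pose, the force and the opening at its end, in the units of the state.
- get_obs(): the state, without advancing time (a new reading comes with each control period).
- grab_frame(name): name is "side" or "top"; returns the picture (480x640x3 uint8, red, green, blue); there is no depth.
- calibration(name): a dict with "camera_matrix" (3x3 intrinsics, pixels), "R" (3x3) and "t" (3): a world point X has camera coordinates R X + t. Camera axes: x right, y down, z forward; pixel columns grow to the right and rows downward; lengths in m; the calibration is good to about 2 mm. A picture is of the moment at which its call begins. calibration takes no time and is no camera call.
- ticket.sign_off(): hands the job in, once; it reports no verdict.
The state is a dict: "clock": time; "qpos": joint angles; "joint_vel": joint speeds; "tau": joint torques, N m; "eef_pos": TCP position; "eef_rot": TCP orientation; "contact_force": force on the tool from outside, world axes, zero at the start; "ft_torque": the same for the moment, N m; "opening": finger opening in m.
Only numpy, scipy, OpenCV 4.12 (cv2) and the standard library are available. Lean on these libraries where they do the work, as an engineer would, in place of code of your own. Each camera call takes 0.05 s, during which the arm holds its last target. There are 200 camera calls.

## Working session

There is one attempt and no reset: what is moved stays moved. The work goes in short steps, Python scripts to look and compute and a tool call to move; the robot and the scene stay as the last step left them, time stands still between calls to the robot, and variables do not carry over. Pictures are saved under pics/ and viewed, about 8 in all and at most 12, crops included, and the job is handed in when it is done.

Besides the shell and the picture viewer there is one more tool, called after "Emit:" as name([rows], argument=value, ...), one row to a line, values as JSON. play_rows: Moves the arm, as the interface text tells. Its arguments: {"type":"object","properties":{"commands":{"type":"array","items":{"type":"array","items":{"type":"number"}}},"newtons":{"type":"number"}},"required":["commands"]}

```bash
mkdir -p pics; ls
python3 - <<'E'
from station import get_obs, grab_frame, calibration, r
import cv2
for n in("top","side"):
    cv2.imwrite(f"pics/{n}0.png",grab_frame(n)[:,:,::-1]); c=calibration(n); print(n,c)
print(get_obs())
E
```

```text
pics
top {'camera_matrix': array([[544.60550016,   0.        , 323.16898719],
       [  0.        , 544.60550016, 243.86194921],
       [  0.        ,   0.        ,   1.        ]]), 'R': array([[ 0.01504129, -0.99982977,  0.01068591],
       [-0.99504387, -0.01601817, -0.09813824],
       [ 0.09829271, -0.00915683, -0.99511542]]), 't': array([-0.04953912,  0.6068167 ,  1.35523539])}
side {'camera_matrix': array([[437.56007167,   0.        , 320.61436213],
       [  0.        , 437.56007167, 237.89246894],
       [  0.        ,   0.        ,   1.        ]]), 'R': array([[-0.71235564, -0.70163257, -0.01616125],
       [-0.53726244,  0.56000022, -0.63067331],
       [ 0.45155124, -0.44058086, -0.77588014]]), 't': array([0.39368225, 0.43170597, 0.64397644])}
{'clock': 0.1, 'qpos': array([ 1.04899361e+00,  2.76573350e-01,  1.50599660e+00, -1.19480443e-06,
        1.36068309e+00, -1.21007552e-01]), 'joint_vel': array([-0.00047978, -0.00128585, -0.00327383,  0.00187985, -0.00040807,
       -0.00122663]), 'tau': array([ 1.96400651e-03, -4.17696655e+01, -2.46405351e+01, -2.08315532e-04,
        5.84751993e-03,  1.38171833e-05]), 'eef_pos': array([0.22413307, 0.52905767, 0.24950641]), 'eef_rot': array([ 0.14019871,  0.69314065, -0.14131292,  0.69277054]), 'contact_force': array([-0.93415235, -0.02499208,  0.34666116]), 'ft_torque': array([ 0.05280647, -0.03089748, -0.01023376]), 'opening': 0.08568536245931967}
```

View pics/top0.png

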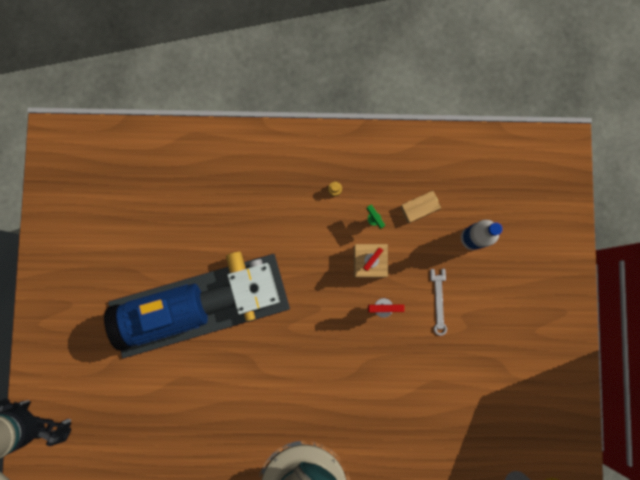

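View pics/side0.png

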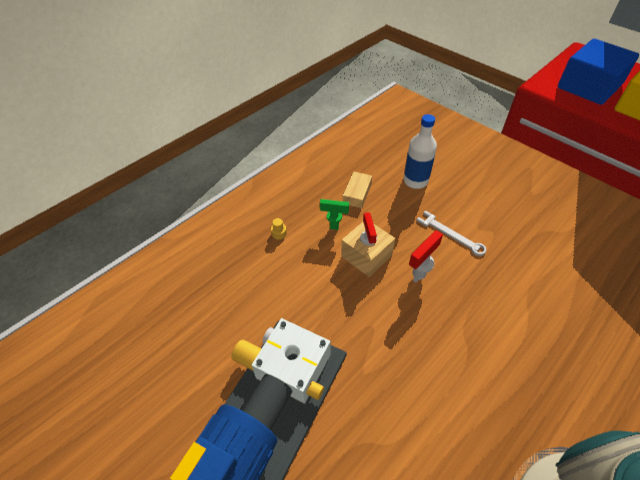

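Top view: the red candidates are the key in the holder at (373,259) and a larger red key standing free at (386,308). The green one at (375,217) is excluded. The smaller red one, in the wooden holder, fits the description. Now I'll measure it and check with a crop.

```bash
cat > h.py <<'E'
import numpy as np, cv2
from station import get_obs, grab_frame, calibration, r
def ray(n,u,v,z):
    c=calibration(n);R,t=c["R"],c["t"];o=-R.T@t
    d=R.T@np.linalg.inv(c["camera_matrix"])@np.array([u,v,1.]);return o+d*(z-o[2])/d[2]
def pix(n,X):
    c=calibration(n);p=c["camera_matrix"]@(c["R"]@np.array(X)+c["t"]);return p[:2]/p[2]
def mask(im,col):
    h=cv2.cvtColor(im,cv2.COLOR_RGB2HSV);H,S,V=cv2.split(h)
    m={"red":((H<6)|(H>174))&(S>170)&(V>80),"yel":(H>18)&(H<32)&(S>150)&(V>120),"dark":V<60,"white":(S<60)&(V>140)}[col]
    return m.astype(np.uint8)*255
def blobs(m,box,amin=4):
    x0,y0,x1,y1=box;k=np.zeros_like(m);k[y0:y1,x0:x1]=m[y0:y1,x0:x1]
    cs,_=cv2.findContours(k,cv2.RETR_EXTERNAL,cv2.CHAIN_APPROX_NONE)
    out=[]
    for c in cs:
        q=np.zeros_like(m);cv2.drawContours(q,[c],-1,255,-1);q&=k
        M=cv2.moments(q,True)
        if M["m00"]<amin:continue
        a=.5*np.arctan2(2*M["mu11"],M["mu20"]-M["mu02"])
        out.append((M["m10"]/M["m00"],M["m01"]/M["m00"],M["m00"],a))
    return out
def world(n,b,z):
    p=ray(n,b[0],b[1],z);q=ray(n,b[0]+5*np.cos(b[3]),b[1]+5*np.sin(b[3]),z)-p
    return p,np.arctan2(q[1],q[0])
E
python3 - <<'E'
from h import *
t=cv2.imread("pics/top0.png")[:,:,::-1].copy();s=cv2.imread("pics/side0.png")[:,:,::-1].copy()
for nm,n,im,col,box,z in[("red","top",t,"red",(340,240,420,330),.105),("red","side",s,"red",(350,200,450,275),.1),("yel","top",t,"yel",(220,240,300,330),.07),("dark","top",t,"dark",(244,278,264,298),.07),("yel","side",s,"yel",(225,310,345,405),.07),("dark","side",s,"dark",(280,340,305,365),.07),("white","top",t,"white",(225,250,285,320),.07)]:
    for b in blobs(mask(im,col),box): p,a=world(n,b,z);print(nm,n,np.round(b,2),np.round(p,4),round(a,3))
a=cv2.resize(t[220:330,220:420],None,fx=4,fy=4,interpolation=2)
cv2.imwrite("pics/c1.png",a[:,:,::-1])
E
```

```text
red top [ 3.8547e+02  3.0820e+02  2.4700e+02 -2.0000e-02] [ 0.4486 -0.19    0.105 ] -1.541
red top [372.42 258.95 120.    -0.9 ] [ 0.5656 -0.1582  0.105 ] -0.661
red side [425.28 248.85 541.    -0.83] [ 0.4498 -0.1886  0.1   ] -1.511
red side [369.54 227.65 242.     1.34] [ 0.5634 -0.1549  0.1   ] 2.453
yel top [250.2  315.62  61.     0.62] [0.4251 0.1353 0.07  ] -2.17
yel top [236.36 261.15 223.     1.34] [0.5574 0.173  0.07  ] -2.877
dark top [253.46 287.92  37.    -1.41] [0.4925 0.1292 0.07  ] -0.135
yel side [314.41 389.43 191.    -1.32] [0.4179 0.1495 0.07  ] -1.033
yel side [309.18 361.12  34.     0.45] [0.4586 0.1216 0.07  ] -2.838
yel side [273.89 343.81  36.     0.44] [0.5254 0.1423 0.07  ] -2.825
yel side [ 2.4506e+02  3.5281e+02  5.2500e+02 -9.0000e-02] [0.5486 0.1881 0.07  ] -2.27
dark side [ 2.9210e+02  3.5647e+02  3.0000e+01 -2.4000e-01] [0.4855 0.1361 0.07  ] -2.112
white top [ 2.5358e+02  2.8726e+02  1.5200e+03 -8.7000e-01] [0.4941 0.129  0.07  ] -0.678
```

View pics/c1.png

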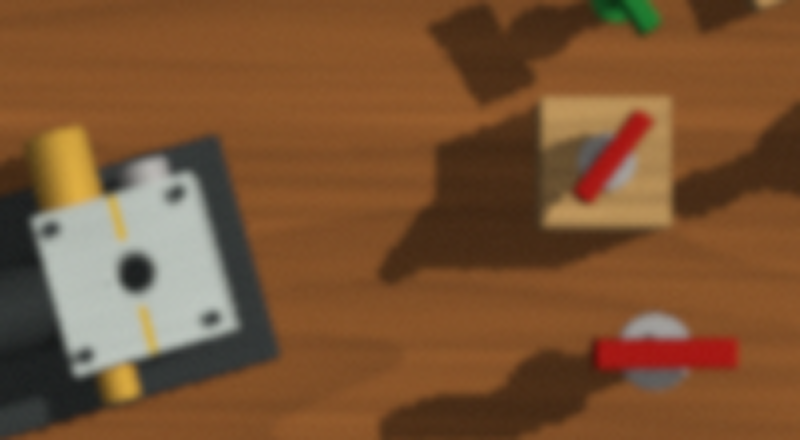

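The crop confirms it: the smaller red bar stands in the wooden holder at crop (612,157), and the larger one is free-standing at (665,353). The bore is at crop (135,272). Next I'll work out the move.

```bash
cat >> h.py <<'E'
from scipy.spatial.transform import Rotation as Ro
def tri(a,b):
    P=[calibration(n)["camera_matrix"]@np.c_[calibration(n)["R"],calibration(n)["t"]] for n in("top","side")]
    X=cv2.triangulatePoints(P[0],P[1],np.array(a,float).reshape(2,1),np.array(b,float).reshape(2,1));return (X[:3]/X[3]).ravel()
def axes(o=None):
    o=o or get_obs();return Ro.from_quat(o["eef_rot"]).as_matrix()
def todo(p,ya=None):
    o=get_obs();M=axes(o);d=M.T@(np.array(p)-o["eef_pos"])*1e3
    print("eef",np.round(o["eef_pos"],4),"yaw_y",round(np.arctan2(M[1,1],M[0,1]),3),"tilt",np.round(M[2],4),"q",np.round(o["qpos"],2),"F",np.round(o["contact_force"],2),"op",round(o["opening"],4),"t",round(o["clock"],2))
    print("shift mm tool xyz",np.round(d,1))
    if ya is not None:
        e=(ya-np.arctan2(M[1,1],M[0,1])+np.pi/2)%np.pi-np.pi/2
        print("turn about tool x deg",round(-np.degrees(e),1))
E
python3 - <<'E'
from h import *
print("key tri",tri((372.42,258.95),(369.54,227.65)),"bore",tri((253.46,287.92),(292.1,356.47)))
t=cv2.imread("pics/top0.png")[:,:,::-1].copy();s=cv2.imread("pics/side0.png")[:,:,::-1].copy()
for n,im,box in(("top",t,(225,255,285,320)),("side",s,(240,310,345,405))):
    m=mask(im,"white");k=np.zeros_like(m);x0,y0,x1,y1=box;k[y0:y1,x0:x1]=m[y0:y1,x0:x1]
    h=np.vstack(cv2.findContours(k,0,1)[0]);h=h[:,0]
    W=np.array([ray(n,u,v,.07)[:2] for u,v in h],np.float32)
    print(n,cv2.minAreaRect((W*1000)))
M=axes();print(np.round(M,3));todo([.565,-.157,.16],.91)
for X in((.5,.13,.07),):print(pix("top",X))
E
```

```text
key tri [ 0.56647435 -0.15929892  0.09378133] bore [0.49270726 0.13137237 0.05102177]
top ((499.2989501953125, 131.9649658203125), (113.64851379394531, 102.1195068359375), 17.324857711791992)
side ((496.438720703125, 133.8185577392578), (111.05261993408203, 101.25725555419922), 17.286094665527344)
[[-0.001  0.39   0.921]
 [-0.001  0.921 -0.39 ]
 [-1.    -0.002 -0.   ]]
eef [0.2241 0.5291 0.2495] yaw_y 1.17 tilt [-1.0e+00 -1.6e-03 -2.0e-04] q [ 1.05  0.28  1.51 -0.    1.36 -0.12] F [-0.93 -0.02  0.35] op 0.0857 t 0.1
shift mm tool xyz [  90.2 -498.6  581.5]
turn about tool x deg 14.9
[253.23238582 284.84120381]
```

Emit:
play_rows([
  [0,0,-25,29,0],
  [0,0,-25,29,0],
  [0,0,-25,29,0],
  [0,0,-25,29,0],
  [0,0,-25,29,0],
  [0,0,-25,29,0],
  [0,0,-25,29,0],
  [0,0,-25,29,0],
])

```text
clock: 0.77
eef_pos: [0.36, 0.253, 0.2501]
eef_rot: [0.141, 0.693, -0.141, 0.693]
contact_force: [0.9, 0.9, -0.4]
opening: 0.0853
```

Emit:
play_rows([
  [0,0,-25,29,0],
  [0,0,-25,29,0],
  [0,0,-25,29,0],
  [0,0,-25,29,0],
  [0,0,-25,29,0],
  [0,0,-25,29,0],
  [0,0,-25,29,0],
  [0,0,-25,29,0],
])

```text
clock: 1.43
eef_pos: [0.4957, -0.0217, 0.25]
eef_rot: [0.141, 0.693, -0.141, 0.693]
contact_force: [0.9, 0.5, 0.5]
opening: 0.0852
```

Emit:
play_rows([
  [0,0,-25,29,0],
  [0,0,-25,29,0],
  [0,0,-24,28,0],
  [0,0,-24,28,0],
  [0,0,0,0,5],
  [0,0,0,0,5],
  [0,0,0,0,5],
  [0,0,0,0,0],
])

```text
clock: 2.1
eef_pos: [0.562, -0.1549, 0.2495]
eef_rot: [0.231, 0.669, -0.231, 0.668]
contact_force: [-0.5, 0.4, 0.1]
opening: 0.0856
```

Run:
```python
from h import *
t=grab_frame("top");s=grab_frame("side")
for n,im,box,z in(("top",t,(340,240,395,280),.105),("side",s,(350,200,395,260),.1)):
    for b in blobs(mask(im,"red"),box): print(n,np.round(b,2),world(n,b,z))
todo([.566,-.159,.16],.91)
```

```text
top [367.5  265.87  30.    -1.05] (array([ 0.54880866, -0.14649869,  0.105     ]), np.float64(-0.5115797071441947))
side [369.56 227.71 244.     1.34] (array([ 0.56327513, -0.15480763,  0.1       ]), np.float64(2.4539641250665465))
eef [ 0.562  -0.1545  0.2499] yaw_y 0.91 tilt [-1.e+00 -1.e-04 -9.e-04] q [-0.39  0.29  1.49  0.    1.37 -1.3 ] F [0.36 0.28 0.73] op 0.0856 t 2.2
shift mm tool xyz [89.9 -1.1  6. ]
turn about tool x deg 0.0
```

Emit:
play_rows([
  [0,30,0,3,0],
  [0,30,0,2,0],
  [0,30,0,0,0],
  [0,25,0,0,0],
  [0,20,0,0,0],
  [0,12,0,0,0],
  [0,5,0,0,0],
  [0,0,0,0,0],
])

```text
clock: 2.87
eef_pos: [0.5654, -0.1571, 0.097]
eef_rot: [0.23, 0.67, -0.229, 0.668]
contact_force: [0.4, 0.7, 0.3]
opening: 0.0853
```

Run:
```python
from h import *
s=grab_frame("side");t=grab_frame("top")
todo([.566,-.159,.097],.91)
a=np.hstack([cv2.resize(s[150:300,290:470],(480,400),interpolation=2),cv2.resize(t[200:310,320:450],(320,270),interpolation=2)[:,:] .copy() if 0 else cv2.resize(t[200:325,320:420],(320,400),interpolation=2)])
cv2.imwrite("pics/c2.png",a[:,:,::-1])
```

```text
eef [ 0.5667 -0.1577  0.099 ] yaw_y 0.909 tilt [-1.0e+00  4.0e-04  1.2e-03] q [-0.39  0.41  1.7   0.    1.03 -1.3 ] F [ 0.61 -0.04  0.66] op 0.0854 t 2.97
shift mm tool xyz [ 2.  -1.5  0.2]
turn about tool x deg -0.0
```

View pics/c2.png

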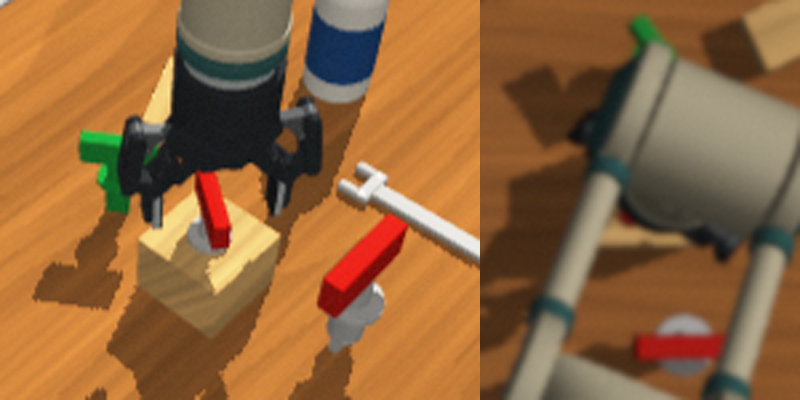

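The jaws straddle the red bar, which is at about (212,208) in the left crop, with nothing else between them. Closing now.

Emit:
play_rows([
  [120,0,0,0,0],
  [200,0,0,0,0],
  [255,0,0,0,0],
  [255,0,0,0,0],
  [255,0,0,0,0],
  [255,0,0,0,0],
  [255,0,0,0,0],
  [255,0,0,0,0],
], newtons=50)

```text
clock: 3.63
eef_pos: [0.5664, -0.1576, 0.0988]
eef_rot: [0.23, 0.668, -0.23, 0.669]
contact_force: [-1.2, 0.5, 5.3]
opening: 0.014
```

Emit:
play_rows([
  [255,-5,0,0,0],
  [255,-15,0,0,0],
  [255,-20,0,0,0],
  [255,-25,0,0,0],
  [255,-25,0,0,0],
  [255,-15,0,0,0],
  [255,0,0,0,0],
  [255,0,0,0,0],
])

```text
clock: 4.3
eef_pos: [0.5661, -0.1577, 0.2033]
eef_rot: [0.23, 0.668, -0.23, 0.669]
contact_force: [0.1, 0.0, -3.6]
opening: 0.0135
```

Run:
```python
from h import *
s=grab_frame("side")
todo([.493,.131,.2],.91-.61+0)
o=get_obs();u,v=map(int,pix("side",o["eef_pos"]));print(u,v)
a=cv2.resize(s[v-60:v+90,u-90:u+90],(720,600),interpolation=2)
cv2.imwrite("pics/c3.png",a[:,:,::-1])
```

```text
eef [ 0.5654 -0.1574  0.2021] yaw_y 0.908 tilt [-1.0e+00 -6.0e-04 -2.2e-03] q [-0.39  0.32  1.56  0.    1.26 -1.3 ] F [-0.02 -0.05 -3.23] op 0.0142 t 4.35
shift mm tool xyz [   2.5  182.8 -234.4]
turn about tool x deg 34.8
373 190
```

View pics/c3.png

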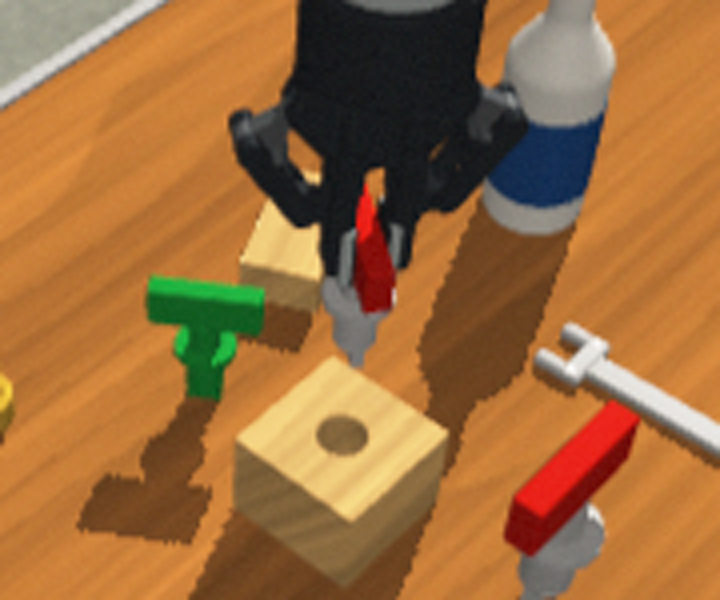

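The key is held in the jaws, with its flange at about (348,298) and tongue at (357,362) in the crop, and the holder hole is empty at (342,435). Moving to the valve.

Emit:
play_rows([
  [255,0,12,-15,0],
  [255,0,22,-28,0],
  [255,0,27,-33,0],
  [255,0,27,-33,0],
  [255,0,27,-33,0],
  [255,0,27,-33,0],
  [255,0,22,-29,0],
  [255,0,12,-20,0],
])

```text
clock: 5.02
eef_pos: [0.4962, 0.1184, 0.2011]
eef_rot: [0.229, 0.671, -0.229, 0.667]
contact_force: [-1.5, -0.3, -2.5]
opening: 0.0142
```

Emit:
play_rows([
  [255,0,6,-9,0],
  [255,0,0,0,6.8],
  [255,0,0,0,6.8],
  [255,0,0,0,6.8],
  [255,0,0,0,6.8],
  [255,0,0,0,6.8],
  [255,0,0,0,0],
  [255,0,0,0,0],
])

```text
clock: 5.68
eef_pos: [0.4949, 0.1247, 0.2021]
eef_rot: [0.414, 0.573, -0.415, 0.572]
contact_force: [0.1, -0.0, -2.2]
opening: 0.0137
```

Run:
```python
from h import *
s=grab_frame("side");t=grab_frame("top")
print("hole",ray("side",368.5,238.75,.06))
todo([.493,.131,.155],.91-.59)
o=get_obs();e=o["eef_pos"]
for dz in(0,-.03,-.036,-.075):print(dz,np.round(pix("side",e+[0,0,dz]),1),np.round(pix("top",e+[0,0,dz]),1))
u,v=map(int,pix("side",e+[0,0,-.05]));x0,y0=u-60,v-45;print("crop origin",x0,y0,"scale 6")
cv2.imwrite("pics/c4.png",cv2.resize(s[y0:y0+100,x0:x0+120],(720,600),interpolation=2)[:,:,::-1])
cv2.imwrite("pics/s4.png",s[:,:,::-1]);cv2.imwrite("pics/t4.png",t[:,:,::-1])
```

```text
hole [ 0.56514351 -0.15790688  0.06      ]
eef [0.4951 0.1249 0.2025] yaw_y 0.317 tilt [-1.0e+00 -1.4e-03 -1.0e-04] q [ 0.11  0.21  1.72 -0.    1.21 -0.21] F [-0.45  0.89 -2.47] op 0.0136 t 5.78
shift mm tool xyz [47.5 -0.  -6.4]
turn about tool x deg -0.2
0 [287.3 310. ] [248.4 285.7]
-0.03 [288.7 319.7] [250.1 286. ]
-0.036 [289.  321.6] [250.4 286.1]
-0.075 [290.7 333.1] [252.5 286.4]
crop origin 229 280 scale 6
```

View pics/c4.png

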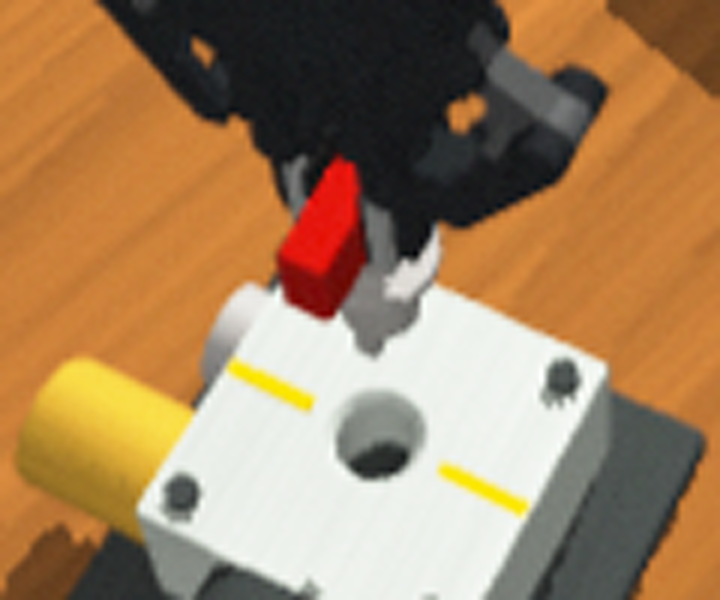

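The bore is at crop (380,435), the yellow line runs (270,385) to (480,488), and the tongue tip is at (373,350). The flange looks off-centre, so I'll overlay the nominal held-key outline to check tilt and slip.

```bash
cat >> h.py <<'E'
def wire(im,n,x0,y0,sc,T,Rk,out):
    a=np.ascontiguousarray(im);P=lambda X:(np.array([pix(n,T+Rk@np.array(x)) for x in X])-[x0-.5,y0-.5])*sc
    def pl(X,c):cv2.polylines(a,[np.int32(P(X))],True,c,1)
    th=np.linspace(0,2*np.pi,40)
    for rr,z,c in((.018,.039,(0,255,255)),(.018,.045,(0,255,255)),(.011,.039,(255,0,255)),(.011,.01,(255,0,255))):pl([(rr*np.cos(q),rr*np.sin(q),z) for q in th],c)
    for z in(.062,.088):pl([(x,y,z) for x,y in((.032,.007),(.032,-.007),(-.032,-.007),(-.032,.007))],(0,255,0))
    pl([(x,y,0) for x,y in((.01,.003),(.01,-.003),(-.01,-.003),(-.01,.003))],(255,255,0))
    cv2.imwrite(out,a[:,:,::-1])
E
python3 - <<'E'
from h import *
s=cv2.imread("pics/s4.png")[:,:,::-1];x0,y0=259,295
e=np.array([.4950,.1248,.2022]);k=Ro.from_euler("z",.317+np.pi/2).as_matrix()
im=cv2.resize(s[y0:y0+60,x0:x0+70],(700,600),interpolation=2)
wire(im,"side",x0,y0,10,e-[0,0,.075],k,"pics/c5.png")
E
```

```text
(no output)
```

View pics/c5.png

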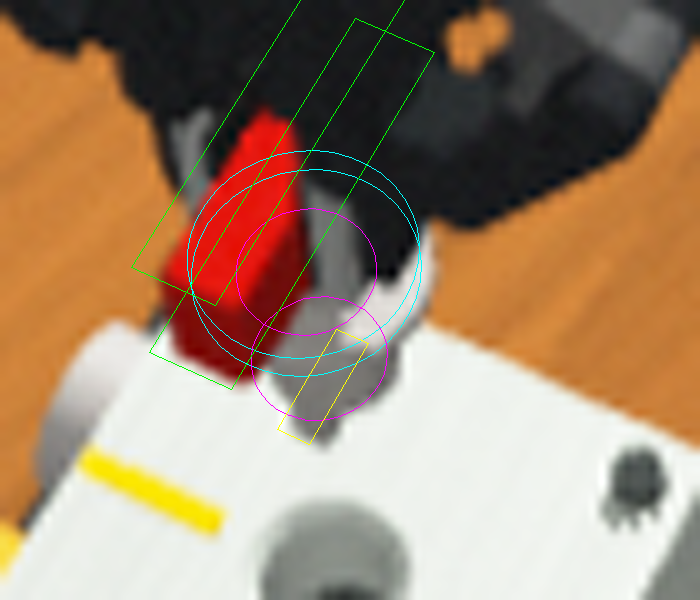

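Run:
```python
from h import *
print("bore side",ray("side",291.8,352.1,.07))
for c in((134,273),(135,271)):print("bore top",ray("top",220+(c[0]+.5)/4-.5,220+(c[1]+.5)/4-.5,.07))
# key offset from side view: shift of px
e=np.array([.495,.1248,.2022]);b=pix("side",e-[0,0,.06])
for d in((1.3,.3),(1.7,.3)):print("key off",(ray("side",*(b+d),e[2]-.06)-(e-[0,0,.06]))*1e3)
# yellow line angle in side
L=[ray("side",229+(u+.5)/6-.5,280+(v+.5)/6-.5,.07) for u,v in((230,367),(526,508),(312,405),(440,468))]
for i in(0,2):
  d=L[i]-L[i+1];print("line",np.arctan2(d[1],d[0]))
```

```text
bore side [0.49167882 0.13105121 0.07      ]
bore top [0.49259262 0.13005783 0.07      ]
bore top [0.49382153 0.12948055 0.07      ]
key off [-1.88876112 -1.0909978   0.        ]
key off [-2.35020158 -1.53796287  0.        ]
line 0.31230555203064986
line 0.2995284775219798
```

Emit:
play_rows([
  [255,0,0.6,-6.9,0],
  [255,15,0,0,0],
  [255,20,0,0,0],
  [255,12,0,0,0],
  [255,6,0,0,0],
  [255,4,0,0,0],
  [255,0,0,0,0],
  [255,0,0,0,0],
])

```text
clock: 6.45
eef_pos: [0.4942, 0.1323, 0.1468]
eef_rot: [0.416, 0.572, -0.415, 0.573]
contact_force: [0.6, 1.2, -3.0]
opening: 0.0136
```

Run:
```python
from h import *
s=grab_frame("side")
todo([.4934,.1315,.14])
x0,y0=259,305;o=get_obs()
im=cv2.resize(s[y0:y0+60,x0:x0+70],(700,600),interpolation=2)
M=axes(o);wire(im,"side",x0,y0,10,o["eef_pos"]-[0,0,.075],Ro.from_euler("z",np.arctan2(M[1,1],M[0,1])+np.pi/2).as_matrix(),"pics/c6.png")
```

```text
eef [0.4944 0.1323 0.1471] yaw_y 0.315 tilt [-1.0e+00  1.7e-03  2.0e-04] q [ 0.13  0.26  1.8   0.    1.08 -0.19] F [ 0.48 -0.16 -2.02] op 0.0139 t 6.5
shift mm tool xyz [ 7.1 -1.2  0.5]
```

View pics/c6.png

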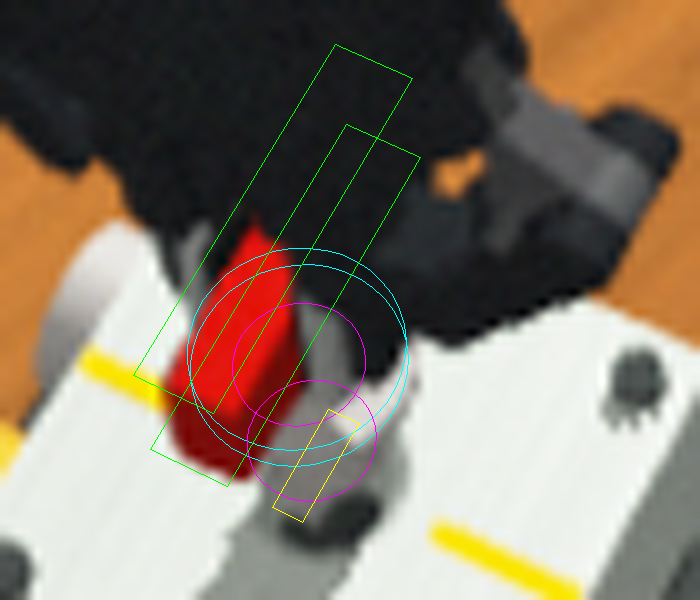

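The tongue is over the bore mouth, near (330,470) in the crop with the bore centre at (333,476). Lowering in small steps.

Emit:
play_rows([
  [255,3,0,0,0],
  [255,3,0,0,0],
  [255,3,0,0,0],
  [255,3,0,0,0],
  [255,0,0,0,0],
])

```text
clock: 6.92
eef_pos: [0.4934, 0.1321, 0.1337]
eef_rot: [0.415, 0.572, -0.416, 0.572]
contact_force: [-0.6, 0.0, -2.3]
opening: 0.0138
```

Emit:
play_rows([
  [255,3,0,0,0],
  [255,3,0,0,0],
  [255,2,0,0,0],
  [255,0,0,0,0],
])

```text
clock: 7.25
eef_pos: [0.4935, 0.1321, 0.1258]
eef_rot: [0.415, 0.572, -0.416, 0.572]
contact_force: [0.2, 1.2, -2.3]
opening: 0.0139
```

Emit:
play_rows([
  [255,2,0,0,0],
  [255,2,0,0,0],
  [255,1,0,0,0],
  [255,0,0,0,0],
])

```text
clock: 7.58
eef_pos: [0.4936, 0.1321, 0.121]
eef_rot: [0.415, 0.572, -0.416, 0.572]
contact_force: [-0.6, 0.2, -3.2]
opening: 0.014
```

Emit:
play_rows([
  [255,2,0,0,0],
  [255,2,0,0,0],
  [255,0,0,0,0],
  [255,0,0,0,0],
])

```text
clock: 7.92
eef_pos: [0.4939, 0.1322, 0.1173]
eef_rot: [0.416, 0.572, -0.415, 0.572]
contact_force: [0.2, 1.3, -2.5]
opening: 0.0138
```

Emit:
play_rows([
  [255,1.5,0,0,0],
  [255,0,0,0,0],
  [255,0,0,0,0],
])

```text
clock: 8.17
eef_pos: [0.4939, 0.1322, 0.1159]
eef_rot: [0.416, 0.572, -0.415, 0.572]
contact_force: [-0.4, 2.0, -0.8]
opening: 0.0141
```

Emit:
play_rows([
  [255,1.5,0,0,0],
  [255,0,0,0,0],
  [255,0,0,0,0],
])

```text
clock: 8.42
eef_pos: [0.4939, 0.1322, 0.1144]
eef_rot: [0.416, 0.572, -0.415, 0.572]
contact_force: [0.3, 1.0, 0.1]
opening: 0.014
```

Contact with the spindle is at about z = 0.1165. Pressing 1 mm more, then searching clockwise 12° per call.

Emit:
play_rows([
  [255,1,0,0,0],
  [255,0,0,0,3],
  [255,0,0,0,3],
  [255,0,0,0,3],
  [255,0,0,0,0],
  [255,0,0,0,0],
])

```text
clock: 8.92
eef_pos: [0.4945, 0.1323, 0.1137]
eef_rot: [0.459, 0.538, -0.458, 0.539]
contact_force: [-0.3, 2.0, 2.1]
opening: 0.0135
```

Emit:
play_rows([
  [255,0,0,0,3],
  [255,0,0,0,3],
  [255,0,0,0,3],
  [255,0,0,0,0],
  [255,0,0,0,0],
])

```text
clock: 9.33
eef_pos: [0.4944, 0.1322, 0.1136]
eef_rot: [0.5, 0.5, -0.499, 0.501]
contact_force: [1.7, 1.9, 1.9]
opening: 0.0141
```

Emit:
play_rows([
  [255,0,0,0,3],
  [255,0,0,0,3],
  [255,0,0,0,3],
  [255,0,0,0,0],
  [255,0,0,0,0],
])

```text
clock: 9.75
eef_pos: [0.4934, 0.132, 0.1128]
eef_rot: [-0.537, -0.46, 0.537, -0.46]
contact_force: [0.9, 2.0, -1.3]
opening: 0.0139
```

```bash
python3 -c "
from h import *
todo([.4936,.132,.113]);print(get_obs()['ft_torque'])"
```

```text
eef [0.4934 0.132  0.1128] yaw_y -0.154 tilt [-1.e+00 -9.e-04  3.e-04] q [ 0.13  0.3   1.85 -0.    1.    0.28] F [ 0.89  2.   -1.32] op 0.0139 t 9.75
shift mm tool xyz [-0.2  0.2 -0. ]
[ 0.22339721 -0.16736869  0.04040722]
```

The push has vanished (Fz from +1.9 to -1.3 N), so the tongue is probably in the slot. Lowering 1 mm at a time.

Emit:
play_rows([
  [255,1,0,0,0],
  [255,0,0,0,0],
  [255,0,0,0,0],
])

```text
clock: 10.0
eef_pos: [0.4934, 0.132, 0.1119]
eef_rot: [-0.537, -0.46, 0.538, -0.459]
contact_force: [0.9, 0.8, -3.6]
opening: 0.0138
```

Emit:
play_rows([
  [255,1,0,0,0],
  [255,0,0,0,0],
  [255,0,0,0,0],
])

```text
clock: 10.25
eef_pos: [0.4935, 0.1321, 0.1111]
eef_rot: [-0.537, -0.46, 0.538, -0.459]
contact_force: [0.4, 0.7, -2.7]
opening: 0.0136
```

Emit:
play_rows([
  [255,1,0,0,0],
  [255,0,0,0,0],
  [255,0,0,0,0],
])

```text
clock: 10.5
eef_pos: [0.4936, 0.1321, 0.1102]
eef_rot: [-0.537, -0.46, 0.538, -0.459]
contact_force: [1.4, 0.4, -4.1]
opening: 0.0139
```

In the slot and moving freely. Lowering to the flange stop.

Emit:
play_rows([
  [255,1,0,0,0],
  [255,0,0,0,0],
  [255,0,0,0,0],
])

```text
clock: 10.75
eef_pos: [0.4937, 0.1322, 0.1094]
eef_rot: [0.538, 0.459, -0.537, 0.459]
contact_force: [-0.0, 2.1, -1.2]
opening: 0.0137
```

Emit:
play_rows([
  [255,1,0,0,0],
  [255,0,0,0,0],
  [255,0,0,0,0],
])

```text
clock: 11.0
eef_pos: [0.4939, 0.1326, 0.1089]
eef_rot: [0.538, 0.459, -0.537, 0.459]
contact_force: [-1.2, 4.6, 4.5]
opening: 0.0142
```

Emit:
play_rows([
  [255,0.7,0,0,0],
  [255,0,0,0,0],
  [255,0,0,0,0],
])

```text
clock: 11.25
eef_pos: [0.4939, 0.1327, 0.1088]
eef_rot: [0.538, 0.459, -0.537, 0.459]
contact_force: [-1.9, 3.2, 9.2]
opening: 0.0141
```

Run:
```python
from h import *
s=grab_frame("side")
todo([.4936,.132,.1075]);o=get_obs();print(o["ft_torque"])
x0,y0=259,315
im=cv2.resize(s[y0:y0+60,x0:x0+70],(700,600),interpolation=2)
M=axes(o);wire(im,"side",x0,y0,10,np.array([.4917,.1311,.031]),Ro.from_euler("z",np.arctan2(M[1,1],M[0,1])+np.pi/2).as_matrix(),"pics/c7.png")
```

```text
eef [0.4939 0.1327 0.1088] yaw_y -0.157 tilt [-1.0e+00  8.0e-04 -1.4e-03] q [0.13 0.3  1.85 0.   0.98 0.28] F [-3.04  4.42  9.11] op 0.0138 t 11.3
shift mm tool xyz [ 1.3 -0.2  0.8]
[ 0.67967163  0.4130185  -0.00616955]
```

View pics/c7.png

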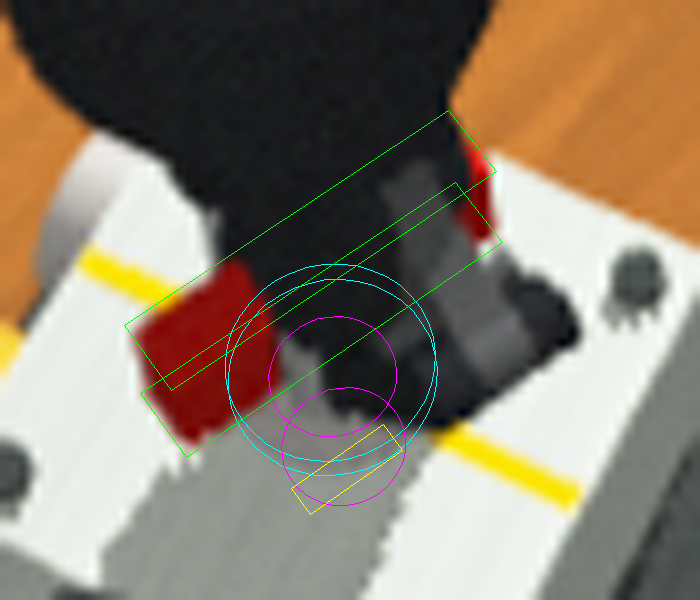

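The flange is nearly down, but the key seems slightly tilted: the near end of the bar (187,440) sits about 1.5 px high, and the far end matches. I'll relieve the press and let go, so it settles square before I regrasp.

Emit:
play_rows([
  [255,-0.7,0,0,0],
  [255,-0.5,0,0,0],
  [100,0,0,0,0],
  [100,0,0,0,0],
  [100,0,0,0,0],
  [100,0,0,0,0],
])

```text
clock: 11.8
eef_pos: [0.4936, 0.1316, 0.1085]
eef_rot: [-0.537, -0.459, 0.538, -0.46]
contact_force: [-0.2, -0.2, -0.1]
opening: 0.0518
```

Run:
```python
from h import *
s=grab_frame("side")
todo([.4936,.132,.1065]);o=get_obs()
x0,y0=259,315
im=cv2.resize(s[y0:y0+60,x0:x0+70],(700,600),interpolation=2)
M=axes(o);wire(im,"side",x0,y0,10,np.array([.4917,.1311,.031]),Ro.from_euler("z",np.arctan2(M[1,1],M[0,1])+np.pi/2).as_matrix(),"pics/c8.png")
```

```text
eef [0.4937 0.1317 0.1085] yaw_y -0.156 tilt [-1.e+00 -4.e-04  6.e-04] q [ 0.12  0.31  1.85 -0.    0.98  0.28] F [ 0.13 -0.2  -0.35] op 0.0517 t 11.85
shift mm tool xyz [ 2.  -0.1 -0.3]
```

View pics/c8.png

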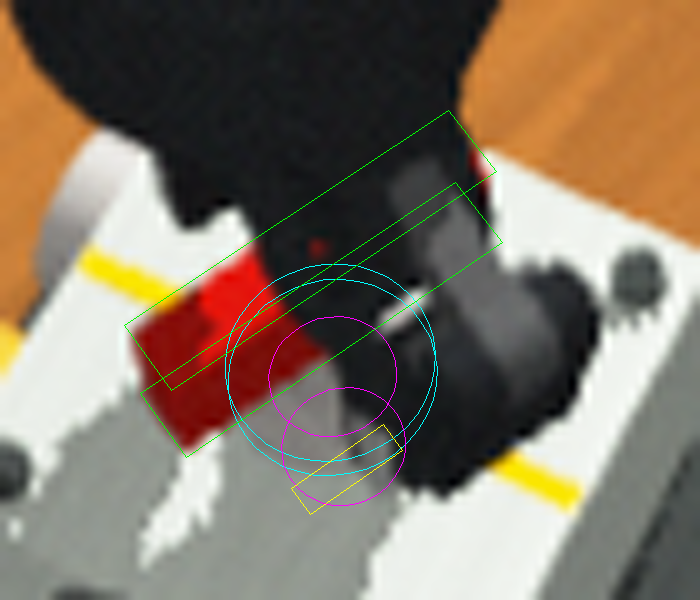

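Released, the key dropped square and the bar matches the fully-home outline (corner at (187,455)). Regrasping and turning clockwise about 64°.

Emit:
play_rows([
  [100,1.5,0,0,0],
  [180,0,0,0,0],
  [255,0,0,0,0],
  [255,0,0,0,0],
  [255,0,0,0,0],
  [255,0,0,0,0],
], newtons=40)

```text
clock: 12.35
eef_pos: [0.4938, 0.1321, 0.1074]
eef_rot: [0.538, 0.459, -0.537, 0.46]
contact_force: [-0.1, 0.8, 0.5]
opening: 0.0147
```

Emit:
play_rows([
  [255,0,0,0,3],
  [255,0,0,0,4],
  [255,0,0,0,4],
  [255,0,0,0,4],
  [255,0,0,0,0],
])

```text
clock: 12.77
eef_pos: [0.4941, 0.132, 0.1075]
eef_rot: [0.593, 0.385, -0.593, 0.385]
contact_force: [-0.8, -0.9, 0.4]
opening: 0.0147
```

Emit:
play_rows([
  [255,0,0,0,4],
  [255,0,0,0,4],
  [255,0,0,0,4],
  [255,0,0,0,4],
  [255,0,0,0,4],
  [255,0,0,0,0],
])

```text
clock: 13.27
eef_pos: [0.494, 0.1321, 0.1074]
eef_rot: [0.651, 0.277, -0.651, 0.277]
contact_force: [1.3, -1.2, 0.9]
opening: 0.0149
```

Emit:
play_rows([
  [255,0,0,0,4],
  [255,0,0,0,4],
  [255,0,0,0,4],
  [255,0,0,0,4],
  [255,0,0,0,4],
  [255,0,0,0,0],
])

```text
clock: 13.77
eef_pos: [0.4939, 0.1321, 0.1074]
eef_rot: [0.689, 0.16, -0.689, 0.16]
contact_force: [0.2, -0.1, 1.7]
opening: 0.0148
```

```bash
python3 -c "
from h import *
todo([.4936,.132,.107],.305-np.pi/2);print(get_obs()['ft_torque'])"
```

```text
eef [0.4939 0.1321 0.1074] yaw_y -1.115 tilt [-1.e+00  2.e-04 -3.e-04] q [ 0.13  0.31  1.85 -0.    0.98  1.24] F [ 0.18 -0.08  1.71] op 0.0148 t 13.77
shift mm tool xyz [ 0.4 -0.1  0.3]
turn about tool x deg 8.7
[-0.07693585 -0.07137164  0.05525654]
```

Emit:
play_rows([
  [255,0,0,0,3],
  [255,0,0,0,3],
  [255,0,0,0,3],
  [255,0,0,0,0],
  [255,0,0,0,0],
  [255,0,0,0,0],
  [255,0,0,0,0],
])

```text
clock: 14.35
eef_pos: [0.4939, 0.1321, 0.1074]
eef_rot: [0.699, 0.105, -0.699, 0.105]
contact_force: [0.3, -0.5, 2.5]
opening: 0.0149
```

Emit:
play_rows([
  [100,0,0,0,0],
  [0,0,0,0,0],
  [0,0,0,0,0],
  [0,0,0,0,0],
  [0,0,0,0,0],
  [0,-15,0,0,0],
  [0,-30,0,0,0],
  [0,-40,0,0,0],
])

```text
clock: 15.02
eef_pos: [0.4915, 0.1319, 0.1906]
eef_rot: [-0.697, -0.105, 0.702, -0.105]
contact_force: [0.9, -0.3, 0.7]
opening: 0.0855
```

Emit:
play_rows([
  [0,-40,0,0,0],
  [0,-20,0,0,0],
  [0,0,0,40,0],
  [0,0,0,40,0],
  [0,0,0,40,0],
  [0,0,0,30,0],
  [0,0,0,0,0],
  [0,0,0,0,0],
])

```text
clock: 15.68
eef_pos: [0.349, 0.088, 0.2526]
eef_rot: [0.7, 0.105, -0.699, 0.105]
contact_force: [1.3, -0.1, -0.9]
opening: 0.0856
```

Run:
```python
from h import *
s=grab_frame("side");t=grab_frame("top");todo([.4936,.132,.107])
cv2.imwrite("pics/s9.png",s[:,:,::-1])
for n,im,box,z in(("top",t,(235,265,275,310),.119),("side",s,(265,310,320,370),.112)):
    for b in blobs(mask(im,"red"),box,15): print(n,np.round(b,2),world(n,b,z))
    for b in blobs(mask(im,"yel"),box if n=="top" else (255,320,330,372)): print("yel",n,np.round(b,2),world(n,b,.07))
x0,y0=259,315
im=cv2.resize(s[y0:y0+60,x0:x0+70],(700,600),interpolation=2)
wire(im,"side",x0,y0,10,np.array([.4917,.1311,.031]),Ro.from_euler("z",.305).as_matrix(),"pics/c9.png")
```

```text
eef [0.3513 0.0883 0.2528] yaw_y -1.274 tilt [-1.0e+00  3.0e-04 -2.2e-03] q [ 0.05 -0.06  1.89  0.    1.31  1.33] F [ 0.35 -0.25 -0.06] op 0.0854 t 15.78
shift mm tool xyz [ 146.1   -0.2 -148.5]
top [250.91 287.94 117.     1.24] (array([0.49158219, 0.12951421, 0.119     ]), np.float64(-2.7881520737333405))
yel top [ 2.3894e+02  2.6700e+02  4.8000e+01 -2.1000e-01] (array([0.54315328, 0.16626271, 0.07      ]), np.float64(-1.3413015051379515))
side [2.9043e+02 3.4326e+02 4.5300e+02 4.2000e-01] (array([0.4885806 , 0.13315497, 0.112     ]), np.float64(-2.813400716372944))
yel side [309.18 361.12  34.     0.45] (array([0.45856187, 0.12159928, 0.07      ]), np.float64(-2.838159322858595))
yel side [256.63 350.05  43.    -1.38] (array([0.53818654, 0.17092374, 0.07      ]), np.float64(-0.8847770812847249))
yel side [273.59 343.81  32.     0.46] (array([0.52578348, 0.14270816, 0.07      ]), np.float64(-2.8427515935989818))
```

View pics/c9.png

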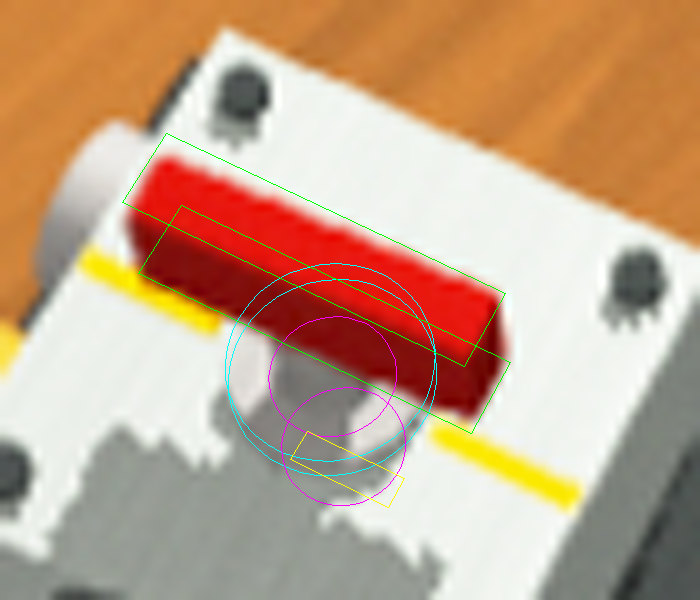

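The handle is along the yellow line, which shows at (150,290) and (505,465). Next, a quick numeric check for tilt and height: projected bar silhouette against the observed red centroid.

Run:
```python
from h import *
def cen(n,T,Rk):
    X=[(x,y,z) for x in(.032,-.032) for y in(.007,-.007) for z in(.062,.088)]
    p=np.float32([pix(n,T+Rk@np.array(x)) for x in X]);h=cv2.convexHull(p);M=cv2.moments(h)
    return np.round([M["m10"]/M["m00"],M["m01"]/M["m00"],M["m00"]],2)
T={"side":np.array([.4917,.1311,.031]),"top":np.array([.493,.1298,.031])}
for n in T:
    for tx in(-.06,0,.06):print(n,"tilt",tx,cen(n,T[n],(Ro.from_euler("z",.33)*Ro.from_euler("x",tx)).as_matrix()))
    print(n,"4mm up",cen(n,T[n]+[0,0,.004],Ro.from_euler("z",.33).as_matrix()))
s=cv2.imread("pics/s9.png")[:,:,::-1]
m=mask(s,"red");k=np.zeros_like(m);k[310:370,265:320]=m[310:370,265:320]
h=cv2.cvtColor(s,cv2.COLOR_RGB2HSV)
k2=np.zeros_like(m);k2[310:370,265:320]=((((h[:,:,0]<9)|(h[:,:,0]>172))&(h[:,:,1]>110))*255)[310:370,265:320]
for q in(k,k2):
    b=blobs(q,(0,0,640,480),50);print(np.round(b,2));print(cv2.boundingRect(q))
X=[(x,y,z) for x in(.032,-.032) for y in(.007,-.007) for z in(.062,.088)]
p=np.float32([pix("side",T["side"]+Ro.from_euler("z",.33).as_matrix()@np.array(x)) for x in X]);print(p.min(0),p.max(0))
```

```text
side tilt -0.06 [289.14 345.11 531.38]
side tilt 0 [290.43 342.8  557.26]
side tilt 0.06 [291.72 340.58 580.1 ]
side 4mm up [290.26 341.72 562.65]
top tilt -0.06 [249.6  287.97 211.61]
top tilt 0 [251.4  287.38 194.29]
top tilt 0.06 [253.22 286.78 176.15]
top 4mm up [251.2  287.35 195.6 ]
[[2.9043e+02 3.4326e+02 4.5300e+02 4.2000e-01]]
(272, 331, 37, 25)
[[2.9041e+02 3.4317e+02 4.8100e+02 4.3000e-01]]
(272, 331, 37, 26)
[270.63586 328.23972] [309.72003 357.52277]
```

The centroid matches an upright, fully-home key: side (290.4,343.2) against an expected (290.4,342.8). The gripper is clear, so I'm handing in.

```bash
python3 -c "
from station import ticket,get_obs
print(ticket.sign_off());print(get_obs()['clock'])"
```

```text
the job is handed in; nothing more can be done
None
the job is handed in; nothing more can be done
```

The key is in the valve with its flange down and its handle along the yellow line. I let go of it and handed the job in at about 16 s of the 72 s allowed; the system gave no verdict.

- **How it went:** I lifted the smaller red key from the holder and lowered it into the bore. I then turned it clockwise under light pressure, about 3 to 5 N, until the push vanished about 1.1 rad counterclockwise of the line. It went down freely from there to the flange stop.
- **Tilt, mended:** At the stop the key looked tilted in the jaws, with about 9 N on the force reading (about 12 N of press with the key's weight). I eased off and opened the jaws, and it dropped square. I then regripped it and turned it about 64° clockwise.
- **Last checks:**
  - **Alignment:** The handle is at about 0.33 rad (side camera) to 0.35 rad (top camera), and the line is at about 0.30 rad. That is within 0.05 rad, against the 0.17 allowed.
  - **Seating:** In the side view the handle's position matches an upright, fully-home key to about 0.5 pixel. The top view suggests about 0.015 rad of tilt, which is within calibration error.
  - **Disagreement:** By eye, the drawn outline's lower edge differed from the handle's by about 1 pixel. The centroid check puts that down to blurred edges.
- **Not checked:** I took no final measurement of the bottle, wrench, fitting or chock. The arm's path stayed clear of them, and no unexpected contact forces showed.

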